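Refit the drainer grid in the drip tray

TASK

The steel drainer grid has been washed and lies on the drying mat: put it back into the drip tray. Pick it up by its black grip bar, hook its tongue under the tray's retaining lip and push it fully home against the leaf spring there; holding it so, swing the other edge down and press until the red catch has clicked back over it. Work gently, the thin tray must not be forced, and leave everything around it where it is.

Things in the scene. Friction and masses are not known exactly. Their poses are not given: they have to be found in the camera images.
- grid_grip (a point): centre of the grid's black grip bar: 12 mm wide (grid x), 20 mm high, 102 mm long (grid y), a 6 mm post at each end (90 mm free between), 22 mm free below it. Axes are the grid's: z up, x from the tongue edge (124 mm from here, at -x) to the catch edge (94 mm, at +x). The grid's underside is 40 mm below. Gripped firmly along grid x, it turns with the jaws.
- grid_tongue (a point): middle of the lower edge of the tongue's tip: x -124, y 0, z -40 mm from grid_grip in the grid's axes. The tongue is 5 mm thick, 130 mm wide, 20 mm long, flush with the grid's underside; then the 8 mm frame begins. The grid is a flat steel frame with bars, 218 x 140 mm, 0.3 to 0.65 kg; it starts flat on the 5 mm drying mat, its x within 0.35 rad of the world's x.
- grid_edge (a point): middle of the upper edge of the grid's catch side: x +94, y 0, z -32 mm from grid_grip in the grid's axes. The bar along this edge is 26 mm wide and 8 mm thick.
- tray: shallow steel drip tray, 238 x 158 mm, fixed on the worktop. Origin: 115 mm in from its catch end, on the worktop. x runs from the lip end (-x, nearest the robot) to the red catch (+x); z up; yaw within 0.3 rad. Inside it is 150 mm wide, side walls 22 mm high. A shelf at each end, tops at z 12 mm, carries the seated grid; the grip bar's centre is then at x +14 to +15.5, z 52 mm. It bends if the forces on it add up to over 70 N (26 N come from the leaf spring once seated).
- tray_lip (a point): at x -110, y 0, z 12 mm of the tray (same axes): where grid_tongue stops when pushed fully home. The shelf runs from here to x -74. The 3 mm lip overhangs it to x -96, its underside 9 mm above it: the tongue goes under with the grid tilted by up to 0.25 rad. A leaf spring under the lip meets the tongue at x -104: 8 N, rising to 15 N at x -110, where it lies flat and stops the tongue.
- tray_catch (a point): tip of the red catch's nose, at x +104, y 0, z 21.5 mm of the tray (same axes) when forward: its flat underside is 1.5 mm above the seated grid. 50 mm wide; its face slopes up and out at 65 degrees to z 40. Shelf here from x +86; end wall at x +109.5, 22 mm high: the grid's edge gets down past it only while the tongue is held within 1.5 mm of its stop, against the leaf spring.
- catch (a joint): how far the red sprung catch is pushed back, outward along tray x, in m (0 = forward, 0.009 = stop). The grid's edge, pressed down on the sloping face, drives it back 4 to 6 mm against 2 to 4 N; it springs forward when the edge is below the nose. This takes some 4 to 9 N of downward push at the grid's edge.
- wineglass0: wine glass, clear, 200 mm tall, 82 mm across, in the middle beyond mat and tray; leave it alone. Origin: centre of its underside
- wineglass1: second wine glass, the same, on the left; leave it alone. Origin: centre of its underside
- tumbler: green glass tumbler, 85 mm tall, 66 mm across, standing on the drying mat just beyond the grid; leave it alone. Origin: centre of its underside
- bowl: white bowl, 130 mm across, 60 mm tall, on the left; leave it alone. Origin: centre of its underside
- mug: blue mug, 80 mm across, 90 mm tall, on the right; leave it alone. Origin: centre of its underside
- soap: green bottle of washing-up soap, 190 mm tall, 60 mm across, on the left; leave it alone. Origin: centre of its underside
- spoon: steel spoon lying between mat and tray; leave it alone. Origin: centre of its underside

How it is judged:
On the way:
1. the tongue is home under the lip against the leaf spring (within 2 mm of its stop) while the grid is still tilted by more than 0.06 rad (x of grid_tongue in the frame of tray below -0.108 m and z of grid_tongue in the frame of tray below 0.017 m and y of grid_tongue in the frame of tray between -0.012 and 0.012 m and angle between the z axis of grid_tongue and the z axis of tray, either way round above 0.06 rad), for 0.1 s.
At the end, for the whole second after the job is handed in: Grid seated, released, at rest: tongue tip under the lip, within 4 mm of its stop, 5 mm of the shelf and 12 mm of the middle; grid level with the tray within 0.02 rad, turned under 0.05 rad; top of the catch edge below 22.5 mm; catch sprung forward to within 1.5 mm (x of grid_tongue in the frame of tray below -0.106 m and z of grid_tongue in the frame of tray below 0.017 m and y of grid_tongue in the frame of tray between -0.012 and 0.012 m and angle between the z axis of grid_tongue and the z axis of tray, either way round below 0.02 rad and angle between the x axis of grid_tongue and the x axis of tray, either way round below 0.05 rad and z of grid_edge in the frame of tray below 0.0225 m and value of joint catch below 0.0015 m and linear speed of grid below 0.02 m/s); the robot touches nothing.
It fails at once if the grid is forced against the tray or its catch with more than 70 N in all (contact force between grid and tray above 70 N).
It fails at once if a bystander is moved by more than 20 mm (distance of any of wineglass0, wineglass1, tumbler, bowl, mug, soap, spoon from where it was at the start of the episode above 0.02 m).
It also fails if it takes over 67 s, if anything falls off the work surface, if the arm or the gripper's body presses on something with over 40 N, if the wrist force passes 120 N, or if a joint passes its speed limit or range.

ROBOT

A 7-joint arm with a two-finger parallel gripper is mounted at the origin on the work surface. World frame = base frame: x ahead of the robot, y to its left, z up, the work surface at z = 0. Lengths are in m, angles in rad, forces in N, time in s.
With the tool pointing down it reaches from about 0.4 to 0.9 m from the base axis. Payload 5.5 kg.
Tool frame: the origin (TCP) lies at the very end of the fingers, on their centre line; the grasp point (between the pads) lies 19 mm behind it; z points along the fingers, y is the line along which they close (so a half turn about z gives the same grasp; the last joint's range is limited). The gripper opens to 92 mm and grips with 3 to 60 N. Pads are 19 mm wide; open, the fingers measure 130 mm over their backs; the gripper's body (75 mm by 190 mm) begins 47 mm behind the grasp point.
Start: joints at [0.263, 0.501, -0.427, 1.55, 0.221, 1.138, -0.21], TCP at [0.65, 0, 0.227] pointing down, gripper open.
Joint ranges: [-2.88, 2.88], [-0.31, 2.03], [-1.54, 1.56], [0.2, 2.42], [-1.41, 4.55], [0.19, 2.02], [-2.57, 2.57]. Speed limits (rad/s): [2.57, 2.57, 3.14, 3.14, 3.14, 3.14, 3.14].

INTERFACE

Orientations are given as a rotation vector (axis times angle).
In Python, from cell import ctrl gives the robot as it stands.
- The arm moves only by the shell command python3 -m crank 'ROWS'. ROWS is JSON, a list of rows, each a list of 7 numbers: the turn, a rotation vector about the tool's x, y, z in units of 6 degrees (1.0 is 6 degrees), then the shift along the tool's x, y, z in units of 50 mm (1.0 is 50 mm), then the finger opening in mm, from 0 to 91.8. In form: [[wx, wy, wz, x, y, z, jaw], ...]. A call has 1 to 5 rows; each row shifts and turns the commanded pose from where the row before left it, along the tool's axes as they then stand; what a row does not reach is not made up. A row lasts 1/8 s, in which the tool goes at most 62.5 mm and 10.7 degrees, less where a joint would pass 70% of its speed; a pose out of reach is approached as far as the arm can. A call is refused whole if a number of a shift passes 1 or a number of a turn 1, either way. A call with a gripper value outside its range is refused whole. The fingers move at their own pace and stop on an object; the grip force is fixed at half the most. Time passes only in rows, so rows that do not move let the fingers close. It gives the time, the measured TCP pose, the force, the opening and the grip force at its end, in the units of the state.
- ctrl.state(): the state, without advancing time (a new reading comes with each control period).
- ctrl.snapshot(name): name is "scene" or "side" or "wrist"; returns (picture, depth): 384x512x3 uint8, blue, green, red; 384x512 float32, m along the optical axis (not along the pixel's ray), 0 where there is no reading.
- ctrl.camera_info(name): a dict with "camera_matrix" (3x3 intrinsics, pixels), "R" (3x3) and "t" (3): a world point X has camera coordinates R X + t. Camera axes: x right, y down, z forward; pixel columns grow to the right and rows downward; lengths in m; the calibration is good to about 2 mm. A picture is of the moment at which its call begins: read the wrist's pose just before it. camera_info takes no time and is no camera call; for the wrist camera it gives the pose at the moment of the call.
- ctrl.finish_job(): hands the job in; it is judged then, once.
The state is a dict: "t": time; "qpos": joint angles; "qd": joint speeds; "effort": joint torques, N m; "tcp_pos": TCP position; "ee_rot": TCP orientation; "ft_force": force on the tool from outside, world axes, zero at the start; "ft_torque": the same for the moment, N m; "opening": finger opening in m; "gripper_force": force on a finger pad.
Only numpy, scipy, OpenCV 4.12 (cv2) and the standard library are available. Lean on these libraries where they do the work, as an engineer would, in place of code of your own. Each camera call takes 0.05 s, during which the arm holds its last target. There are 200 camera calls.

## Working session

There is one attempt and no reset: what is moved stays moved. The work goes in short steps, Python scripts to look and compute and a shell command to move; the robot and the scene stay as the last step left them, time stands still between calls to the robot, and variables do not carry over. Pictures are saved under pics/ and viewed, at most 13 in all, crops included, and the job is handed in when it is done.

```bash
ls; mkdir -p pics; cat > h.py <<'E'
import numpy as np, cv2
from scipy.spatial.transform import Rotation as R
from cell import ctrl
def snap(n,fn=None):
    ci=ctrl.camera_info(n); im,d=ctrl.snapshot(n)
    im=np.asarray(im); 
    if fn: cv2.imwrite('pics/'+fn,im)
    return im,d,ci
def cloud(d,ci):
    K=np.array(ci['camera_matrix']);v,u=np.indices(d.shape)
    p=np.stack([(u-K[0,2])/K[0,0]*d,(v-K[1,2])/K[1,1]*d,d],-1)
    return (p-np.array(ci['t']))@np.array(ci['R'])
def ray(u,v,ci,z):
    K=np.array(ci['camera_matrix']);Rm=np.array(ci['R']);c=-Rm.T@np.array(ci['t'])
    r=Rm.T@np.linalg.solve(K,np.array([u,v,1.]));return c+r*(z-c[2])/r[2]
E
python3 - <<'E'
from h import *
s=ctrl.state();print(s['t'],s['tcp_pos'],s['ee_rot'],s['ft_force'],s['opening'])
a=[]
for n in('scene','side'):
    im,d,ci=snap(n,n+'0.png');np.savez(n+'0.npz',im=im,d=d,**{k:np.array(ci[k]) for k in('camera_matrix','R','t')})
    print(n,-np.array(ci['R']).T@np.array(ci['t']))
E
```

```text
pics
0.0 [ 6.49307721e-01 -4.29592541e-05  2.25687472e-01] [-2.22038691e+00 -2.22054361e+00  2.03718599e-03] [ 0.3964259   0.25368018 -0.0638222 ] 0.09199450283858275
scene [ 1.60567851 -0.4488848   1.25917963]
side [-0.08774944 -0.88801886  0.78504119]
```

View pics/scene0.png

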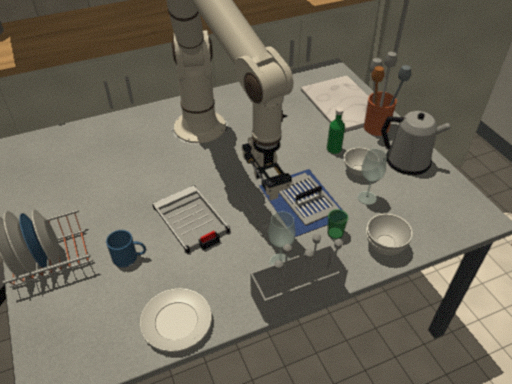

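View pics/side0.png

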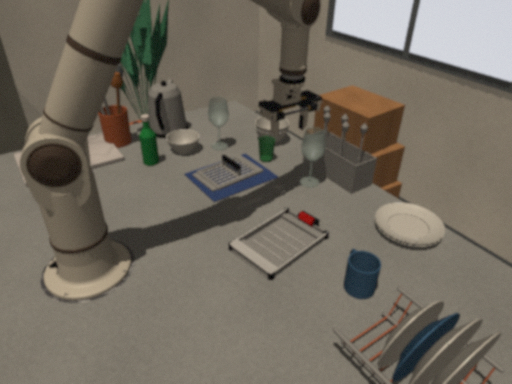

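The scene view shows the tray near (190,218) with its red catch at (208,240). The grid is on the blue mat with its black bar at (308,194). The side view shows the same: tray (280,240), catch (308,218), bar (231,163). Next, coarse positions.

```bash
python3 - <<'E'
from h import *
for n,boxes in(('scene',{'catch':(195,225,228,252),'bar':(290,180,330,205)}),('side',{'catch':(295,205,325,230),'bar':(215,148,245,175)})):
    z=np.load(n+'0.npz');ci={k:z[k] for k in('camera_matrix','R','t')};P=cloud(z['d'],ci);im=z['im'].astype(int)
    red=(im[...,2]>110)&(im[...,1]<60)&(im[...,0]<70); dark=im.max(-1)<45
    for k,(a,b,c,e) in boxes.items():
        m=np.zeros(red.shape,bool);m[b:e,a:c]=True;m&=red if k=='catch' else dark
        m&=z['d']>0
        p=P[m];print(n,k,m.sum(),np.median(p,0).round(3),p.min(0).round(3),p.max(0).round(3))
    hsv=cv2.cvtColor(z['im'],cv2.COLOR_BGR2HSV)
    mat=cv2.inRange(hsv,(100,120,50),(125,255,255))>0
    sel=mat&(abs(P[...,2]-.005)<.012)&(z['d']>0);p=P[sel];print('mat',sel.sum(),p.min(0).round(3),p.max(0).round(3))
z=np.load('scene0.npz');ci={k:z[k] for k in('camera_matrix','R','t')}
for nm,u,v in(('c1',153,206),('c2',200,189),('c3',229,229),('c4',190,249)):print(nm,ray(u,v,ci,.022).round(3))
E
```

```text
scene catch 24 [ 0.598 -0.176  0.039] [ 0.591 -0.201  0.035] [ 0.606 -0.153  0.044]
scene bar 115 [0.568 0.202 0.051] [0.557 0.028 0.034] [0.748 0.255 0.333]
mat 156 [ 0.421 -0.466 -0.004] [0.69  0.286 0.016]
side catch 109 [ 0.589 -0.176  0.034] [ 0.58  -0.2    0.024] [ 0.611 -0.147  0.042]
side bar 91 [0.556 0.196 0.052] [0.55  0.156 0.038] [0.569 0.247 0.057]
mat 45 [ 0.426 -0.478  0.001] [0.676 0.19  0.016]
c1 [ 0.388 -0.301  0.022]
c2 [ 0.374 -0.126  0.022]
c3 [ 0.589 -0.1    0.022]
c4 [ 0.618 -0.244  0.022]
```

```bash
python3 -m crank '[[0,0,0,-0.8,-0.5,-0.6,91.8],[0,0,0,-0.8,-0.5,-0.6,91.8],[0,0,0,-0.8,-0.5,-0.3,91.8],[0,0,0,-0.8,-0.5,0,91.8],[0,0,0,0,0,0,91.8]]'; python3 - <<'E'
from h import *
s=ctrl.state();print(s['tcp_pos'],R.from_rotvec(s['ee_rot']).as_matrix().round(3))
im,d,ci=snap('wrist','w1.png');np.savez('w1.npz',im=im,d=d,**{k:np.array(ci[k]) for k in('camera_matrix','R','t')})
Rm=np.array(ci['R']);print(-Rm.T@np.array(ci['t']),Rm.round(3),ci['camera_matrix'])
E
```

```text
t: 0.72
tcp_pos: [0.5475, -0.1652, 0.3015]
ee_rot: [2.23, 2.212, -0.005]
ft_force: [1.2, 0.4, 0.1]
opening: 0.0919
gripper_force: 0.0
[ 0.54751879 -0.16516296  0.30150146] [[ 0.008  1.    -0.002]
 [ 1.    -0.008 -0.002]
 [-0.002 -0.002 -1.   ]]
[ 0.54939239 -0.09449663  0.45970959] [[ 1.    -0.007 -0.002]
 [-0.007 -0.965  0.262]
 [-0.004 -0.262 -0.965]] [[337.41935461   0.         250.12717856]
 [  0.         337.41935461 185.84442974]
 [  0.           0.           1.        ]]
```

View pics/w1.png

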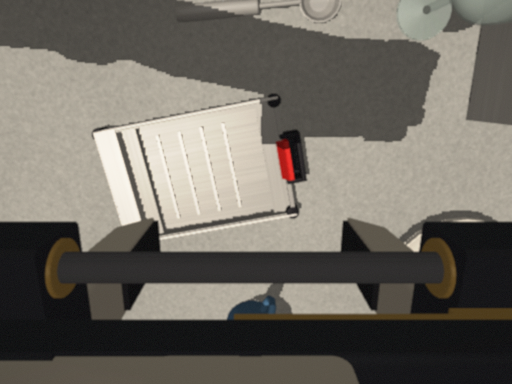

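The wrist view shows the tray well. The lip strip is on the left at (118,180), the red nose at (287,160), and the wall tops run (100,130)→(270,100) and (160,237)→(293,211), so yaw is about 0.18. I'll fit it from depth and edges.

```bash
python3 - <<'E'
from h import *
z=np.load('w1.npz');ci={k:z[k] for k in('camera_matrix','R','t')};P=cloud(z['d'],ci);im=z['im']
m=(z['d']>0);m[218:]=False;m[:, 310:]=False;m[:90]=False
w=m&(P[...,2]>.016)&(P[...,2]<.034)
p=P[w];print(w.sum(),P[m&(P[...,2]<.01)][:,2].mean())
r=cv2.minAreaRect((p[:,:2]*1000).astype(np.float32));print('rect',r)
g=cv2.cvtColor(im,cv2.COLOR_BGR2GRAY)
hsv=cv2.cvtColor(im,cv2.COLOR_BGR2HSV)
red=(cv2.inRange(hsv,(0,150,80),(8,255,255))|cv2.inRange(hsv,(172,150,80),(180,255,255)))>0
red[220:]=False;v,u=np.nonzero(red);print('red',len(u),cv2.minAreaRect(np.stack([u,v],1).astype(np.float32)))
rp=P[red&m];print(rp.min(0),rp.max(0),np.median(rp,0))
ch=cv2.convexHull(np.stack([u,v],1));print(ch[:,0].tolist())
# gray profiles
for row in (150,165,180,195): print(row,g[row,95:300:1].tolist())
cv2.imwrite('pics/w1c.png',cv2.resize(im[85:245,85:315],None,fx=3.4,fy=3.4,interpolation=cv2.INTER_CUBIC))
E
```

```text
4138 0.0015000099004405473
rect ((487.49493408203125, -194.78416442871094), (262.8965759277344, 168.22642517089844), 10.347838401794434)
red 503 ((285.5540466308594, 160.32432556152344), (41.26414489746094, 12.823122024536133), 80.53767395019531)
[ 0.58155133 -0.20490574  0.00138836] [ 0.60845134 -0.15053991  0.04257397] [ 0.5929711  -0.17572414  0.03827723]
[[294, 179], [293, 180], [288, 180], [284, 178], [282, 176], [281, 171], [278, 154], [276, 142], [282, 140], [286, 140], [288, 142], [290, 148], [292, 160], [294, 173]]
150 [176, 179, 193, 219, 236, 241, 243, 243, 243, 243, 243, 243, 243, 243, 244, 243, 242, 242, 243, 244, 244, 245, 246, 245, 239, 200, 117, 82, 83, 82, 101, 164, 219, 228, 227, 226, 227, 229, 231, 229, 228, 229, 231, 233, 231, 208, 136, 77, 71, 105, 172, 224, 230, 228, 228, 228, 226, 227, 227, 227, 226, 226, 227, 230, 238, 244, 240, 212, 190, 221, 228, 228, 227, 226, 226, 226, 226, 225, 226, 225, 225, 226, 225, 226, 227, 229, 235, 243, 243, 230, 210, 223, 228, 228, 228, 227, 228, 227, 227, 227, 226, 226, 224, 223, 223, 222, 221, 221, 224, 235, 242, 239, 226, 217, 
[... 2776 characters left out ...]
4, 221, 220, 220, 221, 220, 220, 221, 221, 220, 221, 225, 233, 239, 226, 176, 170, 210, 219, 218, 217, 216, 215, 214, 214, 213, 214, 212, 213, 212, 211, 212, 214, 221, 234, 237, 222, 193, 204, 211, 210, 211, 209, 208, 209, 207, 207, 206, 206, 205, 204, 204, 204, 202, 206, 221, 234, 231, 203, 170, 194, 202, 203, 202, 202, 203, 202, 201, 201, 201, 201, 200, 199, 198, 200, 202, 208, 222, 231, 226, 207, 200, 199, 198, 199, 199, 198, 197, 196, 195, 195, 195, 193, 191, 192, 190, 191, 190, 190, 191, 189, 190, 190, 189, 189, 189, 189, 188, 189, 188, 187, 187, 185, 185, 187, 187, 189, 188, 187, 187, 187, 187, 188, 188, 187, 183, 184, 183, 176, 165, 168, 175, 175, 156, 116, 87, 92, 133, 168, 175, 172]
```

View pics/w1c.png

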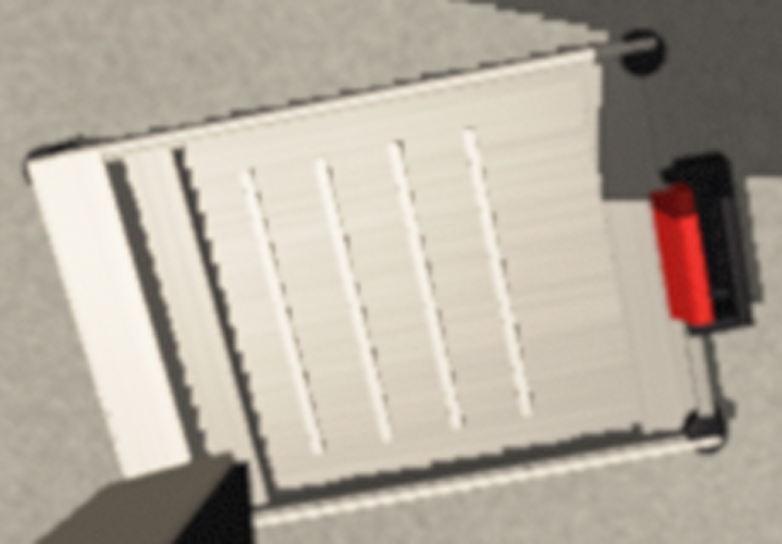

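The crop shows clear lip and shelf edges and both wall-top lines: upper (110,150)→(595,55), lower (260,520)→(700,442) in crop pixels. I'll cast rays for these.

```bash
python3 - <<'E'
from h import *
z=np.load('w1.npz');ci={k:z[k] for k in('camera_matrix','R','t')}
rows=(150,165,180,195)
def line(us,zz):return np.array([ray(u,v,ci,zz)[:2] for u,v in zip(us,rows)])
lin=line((120.7,124.9,129.3,133.6),.024);lout=line((97.3,102.4,107.2,111.7),.024);sh=line((141,145.2,149.3,153.3),.012)
def ang(L):
    vx,vy=cv2.fitLine(L.astype(np.float32),cv2.DIST_L2,0,1e-6,1e-6)[:2,0];vx,vy=(vx,vy) if vy>0 else(-vx,-vy);return np.arctan2(-vx,vy)
print('yaws',ang(lin),ang(lout),ang(sh))
T=[ray(*q,ci,.022)[:2] for q in((117.4,129.1),(260,101.2))];B=[ray(*q,ci,.022)[:2] for q in((161.5,237.9),(290.9,215))]
for L in(T,B):d=L[1]-L[0];print('wall',np.arctan2(d[1],d[0]),L)
yaw=np.median([ang(lin),ang(sh),ang(lout)]);
for yaw in (yaw,):
    c,s=np.cos(yaw),np.sin(yaw);ex=np.array([c,s]);ey=np.array([-s,c])
    print('yaw',yaw,'x: lout',(lout@ex).mean(),'lin',(lin@ex).mean(),'sh',(sh@ex).mean())
    ty=np.mean([t@ey for t in T]);by=np.mean([t@ey for t in B]);print('y walls',ty,by,ty-by)
    print('nose y',[ray(u,v,ci,.04)[:2]@np.array([[c,-s],[s,c]]) for u,v in((282,140),(288,180),(276,142),(284,178))])
    x0=np.mean([(lin@ex).mean()+.096,(sh@ex).mean()+.074]);y0=(ty+by)/2
    print('tray origin',x0*ex+y0*ey,x0,y0)
E
python3 -m crank '[[0,0,0,1,0.05,0,91.8],[0,0,0,1,0.05,0,91.8],[0,0,0,1,0.05,0,91.8],[0,0,0,1,0.05,0,91.8],[0,0,0,1,0.05,0,91.8]]'
python3 -m crank '[[0,0,0,0.8,0,0,91.8],[0,0,0,0,0,0,91.8]]'
python3 - <<'E'
from h import *
s=ctrl.state();print(s['tcp_pos'])
im,d,ci=snap('wrist','w2.png');np.savez('w2.npz',im=im,d=d,**{k:np.array(ci[k]) for k in('camera_matrix','R','t')})
E
```

```text
yaws 0.17553635 0.1892899 0.17728634
wall 0.18047696268390392 [array([ 0.3775288 , -0.13642109]), array([ 0.56094596, -0.10295437])]
wall 0.17997837493190166 [array([ 0.42275223, -0.28807578]), array([ 0.60350104, -0.25518904])]
yaw 0.17728634 x: lout 0.315509143438041 lin 0.3447971271946444 sh 0.36673748900194314
y walls -0.20056601666117305 -0.3578693649229442 0.15730334826177114
nose y [array([ 0.55222718, -0.25091301]), array([ 0.55162189, -0.30295107]), array([ 0.54449004, -0.25200023]), array([ 0.5469963 , -0.29940247])]
tray origin [ 0.48310125 -0.19710787] 0.4407673080982938 -0.2792176907920586
t: 1.4
tcp_pos: [0.5621, 0.0937, 0.3015]
ee_rot: [-2.218, -2.224, -0.001]
ft_force: [0.9, 0.1, 0.9]
opening: 0.0919
gripper_force: 0.0
t: 1.65
tcp_pos: [0.5611, 0.1371, 0.3015]
ee_rot: [-2.208, -2.23, -0.003]
ft_force: [0.9, -0.5, -0.1]
opening: 0.0918
gripper_force: 0.0
[0.56107489 0.13706802 0.30151537]
```

View pics/w2.png

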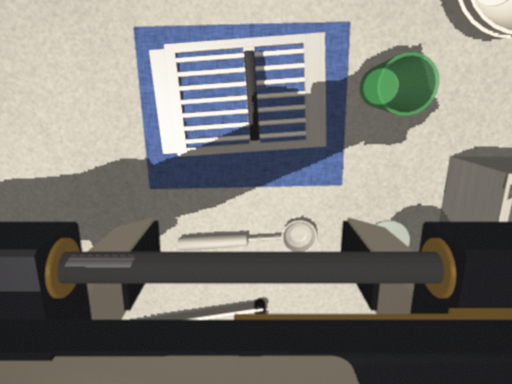

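The grid lies on the mat with the bar from (250,50) to (254,140), the tongue on the left at x≈157 and the catch edge at x≈326. The tumbler is at (405,85), clear of it.

```bash
python3 - <<'E'
from h import *
z=np.load('w2.npz');ci={k:z[k] for k in('camera_matrix','R','t')};P=cloud(z['d'],ci);im=z['im']
g=cv2.cvtColor(im,cv2.COLOR_BGR2GRAY);hsv=cv2.cvtColor(im,cv2.COLOR_BGR2HSV)
m=np.zeros(g.shape,np.uint8);m[44:146,240:266]=(im[44:146,240:266].max(-1)<60)*255
n,l,st,ce=cv2.connectedComponentsWithStats(m);k=1+st[1:,4].argmax();v,u=np.nonzero(l==k)
q=np.array([ray(a,b,ci,.055)[:2] for a,b in zip(u,v)],np.float32)
print('bar px',st[k],'rect',cv2.minAreaRect(q*1000),q.mean(0),'z med',np.median(P[l==k][:,2]))
f=cv2.fitLine(q,cv2.DIST_L2,0,1e-6,1e-6)[:,0];print('bar yaw',np.arctan2(-f[0],f[1])*1)
grid=((hsv[...,1]<70)&(g>110)).astype(np.uint8)*255;grid[:25]=0;grid[160:]=0;grid[:,:145]=0;grid[:,335:]=0
grid=cv2.morphologyEx(grid,cv2.MORPH_OPEN,np.ones((3,3)))
for row in range(60,145,12):
    xs=np.nonzero(grid[row])[0]; print(row,xs.min(),xs.max(),ray(xs.min()-.5,row,ci,.010)[:2].round(4),ray(xs.max()+.5,row,ci,.013)[:2].round(4))
for col in (190,220,275,300):
    ys=np.nonzero(grid[:,col])[0];print(col,ray(col,ys.min()-.5,ci,.013)[:2].round(4),ray(col,ys.max()+.5,ci,.013)[:2].round(4))
print('mat z',np.median(P[26:30,200:300,2]))
E
```

```text
bar px [249  56  11  84 352] rect ((563.4053344726562, 203.98863220214844), (11.894255638122559, 93.55818176269531), 4.18885612487793) [0.56629246 0.18868689] z med 0.05521730912517854
bar yaw -3.125967
60 149 325 [0.433  0.2498] [0.6547 0.2518]
72 151 325 [0.4345 0.2354] [0.6556 0.2376]
84 153 313 [0.4361 0.2209] [0.6414 0.2229]
96 154 282 [0.4365 0.2061] [0.6025 0.2078]
108 156 302 [0.4381 0.191 ] [0.6289 0.1931]
120 158 305 [0.4398 0.1757] [0.6336 0.1779]
132 159 306 [0.4402 0.16  ] [0.6357 0.1624]
144 161 187 [0.442  0.1441] [0.4786 0.1449]
190 [0.4864 0.2715] [0.4816 0.1349]
220 [0.5234 0.2753] [0.5218 0.15  ]
275 [0.5908 0.2805] [0.5945 0.1561]
300 [0.6213 0.2831] [0.6273 0.1591]
mat z 0.0053225008573882975
```

```bash
python3 -m crank '[[0,0,-0.8,0.7,0,0.6,91.8],[0,0,0,0.7,0,0.8,91.8],[0,0,0,0,0,0.8,91.8],[0,0,0,0,0,0.8,91.8],[0,0,0,0,0,0,91.8]]'; python3 - <<'E'
from h import *
s=ctrl.state();M=R.from_rotvec(s['ee_rot']).as_matrix();print(M.round(4))
print('yaw',np.arctan2(M[1,1],M[0,1]),'shift units',(M.T@(np.array([.5628,.208,.026])-s['tcp_pos']))/.05)
E
```

```text
t: 2.33
tcp_pos: [0.5571, 0.1978, 0.1483]
ee_rot: [-2.125, -2.309, 0.011]
ft_force: [0.8, 0.4, 0.8]
opening: 0.0916
gripper_force: 0.0
[[-0.0828  0.9965 -0.0071]
 [ 0.9966  0.0828 -0.0027]
 [-0.0021 -0.0073 -1.    ]]
yaw 0.08292333145447177 shift units [0.19907504 0.14763036 2.44429665]
```

```bash
python3 -m crank '[[0,0,0,0.2,0.15,0.6,91.8],[0,0,0,0,0,0.6,91.8],[0,0,0,0,0,0.6,91.8],[0,0,0,0,0,0,91.8]]'; python3 - <<'E'
from h import *
s=ctrl.state();M=R.from_rotvec(s['ee_rot']).as_matrix()
print('yaw',np.arctan2(M[1,1],M[0,1]),'shift units',(M.T@(np.array([.5628,.208,.026])-s['tcp_pos']))/.05)
im,d,ci=snap('wrist','w3.png')
E
```

```text
t: 2.82
tcp_pos: [0.5658, 0.2095, 0.0613]
ee_rot: [-2.127, -2.311, 0.004]
ft_force: [-0.7, -0.1, 0.1]
opening: 0.0921
gripper_force: 0.0
yaw 0.0828964507550212 shift units [-0.02423386 -0.05978752  0.70602371]
```

View pics/w3.png

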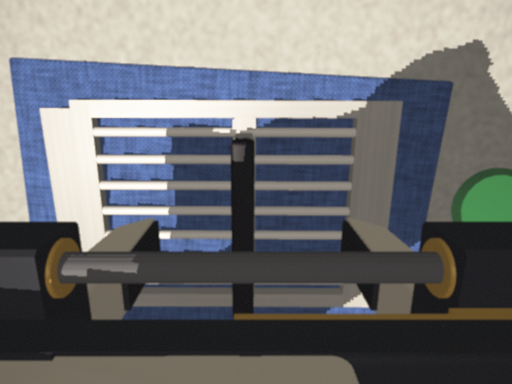

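The bar is centred between the fingers (bar column 243, jaw midline about 250), matching the 3 mm offset that was computed. Descending and gripping.

```bash
python3 -m crank '[[0,0,0,-0.03,-0.06,0.35,91.8],[0,0,0,0,0,0.35,91.8],[0,0,0,0,0,0,91.8],[0,0,0,0,0,0,0],[0,0,0,0,0,0,0]]';python3 -m crank '[[0,0,0,0,0,0,0],[0,0,0,0,0,0,0],[0,0,0,0,0,0,0]]'
```

```text
t: 3.5
tcp_pos: [0.5638, 0.2091, 0.0272]
ee_rot: [2.126, 2.313, 0.001]
ft_force: [0.8, 0.1, 0.3]
opening: 0.0764
gripper_force: 0.0
t: 3.88
tcp_pos: [0.5634, 0.2088, 0.0269]
ee_rot: [2.126, 2.312, 0.0]
ft_force: [-0.7, 0.7, -0.5]
opening: 0.0463
gripper_force: 0.0
```

```bash
python3 -m crank '[[0,0,0,0,0,0,0],[0,0,0,0,0,0,0],[0,0,0,0,0,0,0],[0,0,0,0,0,0,0],[0,0,0,0,0,0,0]]';python3 -m crank '[[0,0,0,0,0,-0.2,0],[0,0,0,0,0,-0.4,0],[0,0,0,0,0,-0.6,0],[0,0,0,0,0,-0.6,0],[0,0,0,0,0,-0.6,0]]'
```

```text
t: 4.5
tcp_pos: [0.5627, 0.2087, 0.0267]
ee_rot: [-2.126, -2.312, 0.001]
ft_force: [-3.0, 0.7, 3.2]
opening: 0.0119
gripper_force: 30.0
t: 5.12
tcp_pos: [0.5636, 0.2088, 0.1491]
ee_rot: [2.126, 2.312, 0.002]
ft_force: [0.9, 0.9, -4.0]
opening: 0.012
gripper_force: 30.0
```

```bash
cat >> h.py <<'E'
TO=np.array([.4831,-.1971,0.]);TY=.1785
TR=R.from_euler('z',TY).as_matrix()
OFF=.0183
def tongue():
    s=ctrl.state();M=R.from_rotvec(s['ee_rot']).as_matrix();G=np.c_[M[:,1],M[:,0],-M[:,2]]
    g=s['tcp_pos']-OFF*M[:,2];L=TR.T@G
    tip=TR.T@(g+G@np.array([-.124,0,-.04])-TO);ed=TR.T@(g+G@np.array([.094,0,-.032])-TO)
    gg=TR.T@(g-TO)
    print('t %.2f tip'%s['t'],(tip*1e3).round(1),'edge',(ed*1e3).round(1),'grip',(gg*1e3).round(1),'tilt %.3f roll %.3f yaw %.3f'%(np.arcsin(L[2,0]),np.arcsin(L[2,1]),np.arctan2(L[1,0],L[0,0])),'F(tray)',(TR.T@np.array(s['ft_force'])).round(1),'open %.4f'%s['opening'])
    return s,M
def plan(x,y,z,th):
    s,M=tongue()
    c,n=np.cos(th),np.sin(th);L=np.array([[c,0,-n],[0,1,0],[n,0,c]]);G=TR@L
    M2=np.c_[G[:,1],G[:,0],-G[:,2]]
    tcp=TO+TR@np.array([x,y,z])/1-G@np.array([-.124,0,-.04])+OFF*M2[:,2]
    rv=R.from_matrix(M.T@M2).as_rotvec()/np.deg2rad(6)
    print('turn',rv.round(2),'shift(before-axes)',(M.T@(tcp-s['tcp_pos'])/.05).round(3),'shift(after-axes)',(M2.T@(tcp-s['tcp_pos'])/.05).round(3))
E
python3 -c "
from h import *
plan(-.088,0,.07,0.2)
plan(-.088,0,.1,0.0)"
```

```text
t 5.12 tip [ 27.9 396.9 127.2] edge [244.9 376.3 135.5] grip [151.3 385.2 167.4] tilt 0.001 roll 0.000 yaw -0.095 F(tray) [ 1.   0.7 -4. ] open 0.0120
turn [-1.9   0.09 -0.9 ] shift(before-axes) [-7.9   -1.705  0.658] shift(after-axes) [-7.704 -2.525  0.165]
t 5.12 tip [ 27.9 396.9 127.2] edge [244.9 376.3 135.5] grip [151.3 385.2 167.4] tilt 0.001 roll 0.000 yaw -0.095 F(tray) [ 1.   0.7 -4. ] open 0.0120
turn [ 0.01 -0.   -0.9 ] shift(before-axes) [-7.887 -1.569  0.542] shift(after-axes) [-7.704 -2.307  0.547]
```

```bash
python3 -m crank '[[0,0,0,-0.4,-0.3,0,0],[0,0,0,-0.8,-0.3,0,0],[0,0,0,-0.8,-0.3,0,0],[0,0,0,-0.8,-0.2,0,0],[0,0,0,-0.8,-0.1,0,0]]';python3 -m crank '[[0,0,0,-0.8,-0.1,0,0],[0,0,0,-0.8,-0.1,0,0],[0,0,0,-0.8,-0.1,0,0],[0,0,0,-0.8,-0.1,0,0],[0,0,0,-0.8,0,0,0]]';python3 -m crank '[[0,0,-0.3,-0.3,0,0,0],[-0.5,0,-0.3,0,0,0,0],[-0.7,0,-0.3,0,0,0,0],[-0.7,0,0,0,0,0,0],[0,0,0,0,0,0,0]]'; python3 -m crank '[[0,0,0,0,0,0,0],[0,0,0,0,0,0,0]]'; python3 -c "
from h import *
plan(-.088,0,.04,0.2)
snap('wrist','w4.png')
"
```

```text
t: 5.75
tcp_pos: [0.5185, 0.0231, 0.1481]
ee_rot: [2.125, 2.312, 0.001]
ft_force: [-0.0, 0.1, -5.0]
opening: 0.0118
gripper_force: 30.0
t: 6.38
tcp_pos: [0.5155, -0.178, 0.1482]
ee_rot: [2.125, 2.312, 0.001]
ft_force: [0.9, 0.4, -5.0]
opening: 0.0118
gripper_force: 30.0
t: 7.0
tcp_pos: [0.515, -0.1924, 0.1473]
ee_rot: [1.928, 2.303, 0.224]
ft_force: [0.2, 0.6, -2.8]
opening: 0.0117
gripper_force: 30.0
t: 7.25
tcp_pos: [0.5177, -0.1912, 0.1473]
ee_rot: [1.924, 2.305, 0.227]
ft_force: [1.3, -0.3, -5.1]
opening: 0.0121
gripper_force: 30.0
t 7.25 tip [-82.2  -0.6 101.5] edge [129.9  -0.3 152.5] grip [ 31.4  -0.3 165.2] tilt 0.199 roll -0.004 yaw 0.001 F(tray) [ 1.2 -0.5 -5.1] open 0.0121
turn [-0.01  0.04  0.01] shift(before-axes) [ 0.012 -0.357  1.18 ] shift(after-axes) [ 0.008 -0.358  1.18 ]
```

View pics/w4.png

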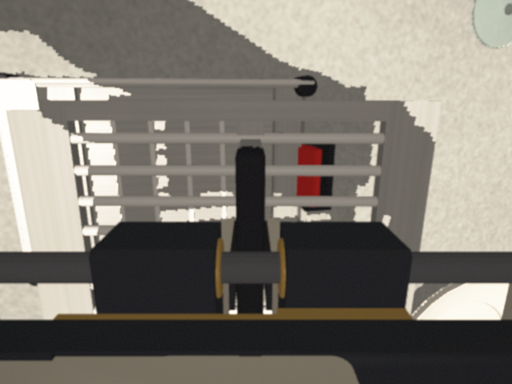

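The grid is held, tilted and over the tray. Its tongue edge is at the left, column 20–40, and the catch is visible at (310,172). Next I lower it near the shelf and check the tip by depth.

```bash
python3 -m crank '[[0,0,0,0,-0.15,0.4,0],[0,0.04,0,0,-0.15,0.4,0],[0,0,0,0,-0.1,0.4,0],[0,0,0,0,-0.03,0.25,0],[0,0,0,0,0,0,0]]'; python3 -c "
from h import *
im,d,ci=snap('wrist','w5.png')
plan(-.088,0,.012,0.2)
P=(cloud(d,ci)-TO)@TR*1e3
for row in (125,150,175,200):
    print(row,[(u,*P[row,u].round(0).astype(int).tolist(),int(im[row,u].max())) for u in range(0,80,4)])
P2=P[:,:,:];g=(P[...,2]>25)&(P[...,2]<75)&(d>0);g[215:]=0
ys=P[g];print('y max of grid pts',np.percentile(ys[:,1],[95,99,100]))
"
```

```text
t: 7.92
tcp_pos: [0.51, -0.1922, 0.0706]
ee_rot: [1.928, 2.309, 0.231]
ft_force: [0.5, -0.3, -3.8]
opening: 0.0119
gripper_force: 30.0
t 7.97 tip [-89.4  -0.4  25.6] edge [122.7  -0.2  76.5] grip [24.2 -0.3 89.3] tilt 0.199 roll 0.001 yaw 0.001 F(tray) [ 0.1 -0.2 -3.8] open 0.0113
turn [-0.01 -0.01  0.01] shift(before-axes) [ 0.006 -0.026  0.27 ] shift(after-axes) [ 0.006 -0.026  0.27 ]
125 [(0, -97, 55, 23, 120), (4, -99, 54, 13, 123), (8, -90, 55, 29, 222), (12, -88, 55, 30, 241), (16, -87, 55, 29, 239), (20, -84, 55, 31, 242), (24, -82, 55, 31, 241), (28, -80, 55, 33, 242), (32, -77, 55, 33, 242), (36, -76, 55, 33, 243), (40, -74, 55, 33, 241), (44, -71, 56, 37, 241), (48, -69, 56, 37, 224), (52, -67, 56, 37, 120), (56, -65, 56, 38, 120), (60, -62, 56, 39, 121), (64, -61, 56, 40, 121), (68, -59, 56, 38, 97), (72, -58, 55, 35, 93), (76, -65, 53, 4, 121)]
150 [(0, -98, 42, 26, 255), (4, -96, 42, 24, 245), (8, -100, 40, 13, 122), (12, -98, 40, 13, 191), (16, -88, 43, 31, 241), (20, -86, 42, 30, 240), (24, -84, 42, 31, 243), (28, -82, 42, 31, 242), (32, -80, 43, 33, 242), (36, -77, 43
[... 573 characters left out ...]
0, 30, 38, 242), (56, -68, 30, 38, 245), (60, -66, 30, 38, 244), (64, -64, 30, 38, 243), (68, -63, 30, 37, 244), (72, -60, 30, 39, 243), (76, -59, 29, 37, 199)]
200 [(0, -103, 14, 25, 255), (4, -101, 14, 25, 255), (8, -99, 14, 24, 255), (12, -97, 14, 24, 255), (16, -97, 13, 21, 113), (20, -99, 10, 12, 133), (24, -88, 15, 31, 239), (28, -87, 15, 30, 241), (32, -84, 15, 32, 240), (36, -83, 15, 31, 242), (40, -80, 15, 31, 239), (44, -78, 15, 32, 241), (48, -76, 15, 33, 240), (52, -74, 15, 34, 240), (56, -70, 16, 37, 242), (60, -68, 16, 38, 244), (64, -66, 16, 39, 243), (68, -64, 16, 38, 243), (72, -62, 16, 38, 243), (76, -60, 16, 40, 241)]
y max of grid pts [66.46468074 67.89864065 81.4443836 ]
```

View pics/w5.png

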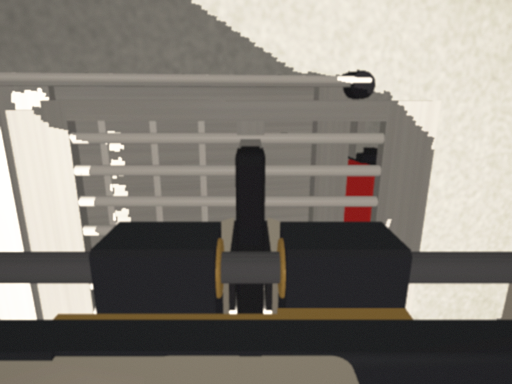

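The view agrees with the kinematics: tip edge at x≈-89, z≈30 (upper edge), and lip edge at x≈-96. Next I lower gently to the shelf.

```bash
python3 -m crank '[[0,0,0,0,-0.02,0.1,0],[0,0,0,0,-0.02,0.1,0],[0,0,0,0,0,0.02,0],[0,0,0,0,0,0.0,0]]'; python3 -c "
from h import *
tongue()"; python3 -m crank '[[0,0,0,0,-0.004,0.02,0],[0,0,0,0,-0.004,0.02,0],[0,0,0,0,0,0,0]]'; python3 -c "
from h import *
tongue()"
```

```text
t: 8.48
tcp_pos: [0.5103, -0.1928, 0.0602]
ee_rot: [1.927, 2.306, 0.231]
ft_force: [-0.2, 0.1, -4.5]
opening: 0.0117
gripper_force: 30.0
t 8.47 tip [-89.8  -0.6  14.5] edge [122.4  -0.6  65.4] grip [23.9 -0.7 78.2] tilt 0.199 roll 0.001 yaw 0.000 F(tray) [-0.2  0.2 -4.5] open 0.0117
t: 8.85
tcp_pos: [0.5102, -0.1928, 0.0581]
ee_rot: [1.927, 2.307, 0.231]
ft_force: [0.9, -0.1, -3.0]
opening: 0.0118
gripper_force: 30.0
t 8.85 tip [-89.9  -0.6  12.4] edge [122.3  -0.6  63.2] grip [23.8 -0.6 76.1] tilt 0.199 roll 0.001 yaw 0.000 F(tray) [ 0.9 -0.3 -3. ] open 0.0118
```

```bash
for i in 1 ; do python3 -m crank '[[0,0,0,0,-0.003,0.014,0],[0,0,0,0,0,0,0]]'; python3 -c "
from h import *
tongue()"; done;  python3 -m crank '[[0,0,0,0,-0.003,0.014,0],[0,0,0,0,0,0,0]]'; python3 -c "
from h import *
tongue()"
```

```text
t: 9.1
tcp_pos: [0.5104, -0.1928, 0.0576]
ee_rot: [1.927, 2.306, 0.231]
ft_force: [0.2, 0.7, -2.6]
opening: 0.012
gripper_force: 30.0
t 9.10 tip [-89.6  -0.6  11.8] edge [122.5  -0.6  62.7] grip [24.  -0.6 75.5] tilt 0.199 roll 0.000 yaw 0.000 F(tray) [ 0.3  0.6 -2.6] open 0.0120
t: 9.35
tcp_pos: [0.5107, -0.1928, 0.057]
ee_rot: [1.927, 2.306, 0.231]
ft_force: [1.7, 1.0, -0.8]
opening: 0.0119
gripper_force: 30.0
t 9.35 tip [-89.3  -0.7  11.2] edge [122.8  -0.7  62.3] grip [24.3 -0.7 75. ] tilt 0.200 roll 0.000 yaw 0.000 F(tray) [ 1.8  0.7 -0.8] open 0.0119
```

```bash
python3 -c "
from h import *
plan(-.0895,0,.0127,0.16)
plan(-.102,0,.0127,0.16)
plan(-.112,0,.0127,0.16)"
```

```text
t 9.35 tip [-89.3  -0.7  11.2] edge [122.8  -0.7  62.3] grip [24.3 -0.7 75. ] tilt 0.200 roll 0.000 yaw 0.000 F(tray) [ 1.8  0.7 -0.8] open 0.0119
turn [ 0.38 -0.    0.  ] shift(before-axes) [0.014 0.017 0.068] shift(after-axes) [0.014 0.02  0.067]
t 9.35 tip [-89.3  -0.7  11.2] edge [122.8  -0.7  62.3] grip [24.3 -0.7 75. ] tilt 0.200 roll 0.000 yaw 0.000 F(tray) [ 1.8  0.7 -0.8] open 0.0119
turn [ 0.38 -0.    0.  ] shift(before-axes) [ 0.014 -0.228  0.019] shift(after-axes) [ 0.014 -0.227  0.028]
t 9.35 tip [-89.3  -0.7  11.2] edge [122.8  -0.7  62.3] grip [24.3 -0.7 75. ] tilt 0.200 roll 0.000 yaw 0.000 F(tray) [ 1.8  0.7 -0.8] open 0.0119
turn [ 0.38 -0.    0.  ] shift(before-axes) [ 0.014 -0.424 -0.021] shift(after-axes) [ 0.014 -0.424 -0.004]
```

```bash
python3 -m crank '[[0,0,0,0,0,-0.03,0],[0.19,0,0,0.01,0.01,0.048,0],[0.19,0,0,0,0.01,0.048,0],[0,0,0,0,0,0,0]]'; python3 -c "
from h import *
tongue()"; python3 -m crank '[[0,0,0,0,-0.08,-0.013,0],[0,0,0,0,-0.08,-0.013,0],[0,0,0,0,-0.06,-0.01,0],[0,0,0,0,0,0,0]]'; python3 -c "
from h import *
tongue()"
```

```text
t: 9.85
tcp_pos: [0.5123, -0.1916, 0.0535]
ee_rot: [1.945, 2.33, 0.186]
ft_force: [-1.1, -0.4, -3.5]
opening: 0.0119
gripper_force: 30.0
t 9.85 tip [-89.2   0.1  12.4] edge [124.7   0.3  54.8] grip [26.9  0.2 71.5] tilt 0.159 roll 0.001 yaw 0.001 F(tray) [-1.2 -0.2 -3.5] open 0.0119
t: 10.35
tcp_pos: [0.5002, -0.1943, 0.0537]
ee_rot: [1.946, 2.328, 0.186]
ft_force: [0.2, 0.1, -3.6]
opening: 0.0113
gripper_force: 30.0
t 10.35 tip [-101.7   -0.3   12.7] edge [112.3  -0.4  55.1] grip [14.4 -0.3 71.8] tilt 0.159 roll 0.000 yaw -0.001 F(tray) [ 0.2  0.1 -3.6] open 0.0113
```

```bash
S='from h import *
tongue()'; python3 -m crank '[[0,0,0,0,-0.05,-0.008,0],[0,0,0,0,-0.05,-0.008,0],[0,0,0,0,0,0,0]]' >/dev/null; python3 -c "$S";  python3 -m crank '[[0,0,0,0,-0.03,-0.005,0],[0,0,0,0,-0.03,-0.005,0],[0,0,0,0,0,0,0]]'>/dev/null; python3 -c "$S"
```

```text
t 10.72 tip [-104.9   -0.2   12.9] edge [109.   -0.   55.8] grip [11.1 -0.1 72.3] tilt 0.161 roll 0.000 yaw 0.001 F(tray) [ 3.   0.9 -3.7] open 0.0117
t 11.10 tip [-105.2   -0.4   13.4] edge [108.5   0.   57.2] grip [10.5 -0.1 73.3] tilt 0.165 roll -0.001 yaw 0.002 F(tray) [ 6.3  1.5 -1.9] open 0.0117
```

```bash
S='from h import *
tongue()'; python3 -m crank '[[0,0,0,0,-0.05,-0.008,0],[0,0,0,0,-0.05,-0.008,0],[0,0,0,0,0,0,0]]' >/dev/null; python3 -c "$S";  python3 -m crank '[[0,0,0,0,-0.05,-0.008,0],[0,0,0,0,-0.03,-0.005,0],[0,0,0,0,0,0,0]]'>/dev/null; python3 -c "$S"
```

```text
t 11.47 tip [-107.9   -0.6   13.8] edge [105.6  -0.   58.4] grip [ 7.6 -0.2 74.1] tilt 0.169 roll -0.002 yaw 0.003 F(tray) [11.3  2.1 -2.7] open 0.0119
t 11.85 tip [-110.1   -0.8   14.2] edge [103.3  -0.   59.3] grip [ 5.2 -0.2 74.8] tilt 0.172 roll -0.003 yaw 0.003 F(tray) [13.4  2.9 -1.6] open 0.0117
```

```bash
S='from h import *
tongue()'; python3 -m crank '[[0.1,0,0,0,-0.02,0.03,0],[0.1,0,0,0,-0.02,0.03,0],[0,0,0,0,0,0,0]]' >/dev/null; python3 -c "$S";  python3 -m crank '[[0,0,0,0,-0.03,-0.005,0],[0,0,0,0,-0.03,-0.005,0],[0,0,0,0,0,0,0]]'>/dev/null; python3 -c "$S"
```

```text
t 12.22 tip [-111.1   -0.8   13.5] edge [1.031e+02 1.000e-01 5.460e+01] grip [ 5.4 -0.2 71.9] tilt 0.153 roll -0.003 yaw 0.004 F(tray) [15.3  3.9 -0.4] open 0.0117
t 12.60 tip [-111.8   -1.    14.1] edge [102.2   0.   56. ] grip [ 4.4 -0.3 73. ] tilt 0.157 roll -0.004 yaw 0.005 F(tray) [18.9  3.3  1.3] open 0.0118
```

```bash
S='from h import *
tongue()'; python3 -m crank '[[0,0,0,0,-0.04,0.01,0],[0.2,0,0,0,0.005,0.055,0],[0.2,0,0,0,0.005,0.055,0],[0,0,0,0,0,0,0]]' >/dev/null; python3 -c "$S";  python3 -m crank '[[0.2,0,0,0,0.005,0.055,0],[0.2,0,0,0,0.005,0.055,0],[0,0,0,0,0,0,0]]'>/dev/null; python3 -c "$S
snap('wrist','w6.png')"
```

```text
t 13.10 tip [-111.6   -1.1   13. ] edge [103.9   0.2  46.7] grip [ 6.8 -0.2 67.4] tilt 0.118 roll -0.005 yaw 0.006 F(tray) [20.7  4.7  3.3] open 0.0119
t 13.47 tip [-111.5   -1.    12.5] edge [105.2   0.3  37.3] grip [ 9.  -0.1 62. ] tilt 0.077 roll -0.005 yaw 0.006 F(tray) [21.   4.1  2.3] open 0.0119
```

View pics/w6.png

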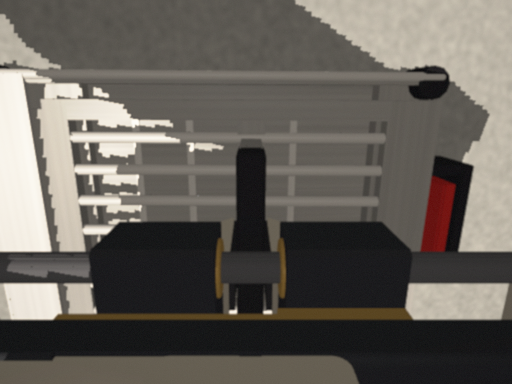

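The tongue is under the lip on the left and the catch edge is just in front of the red catch at (440,215). I carry on swinging down in small steps.

```bash
S='from h import *
tongue()'; python3 -m crank '[[0.2,0,0,0,0.005,0.052,0],[0.1,0,0,0,0.003,0.026,0],[0,0,0,0,0,0,0]]' >/dev/null; python3 -c "$S";  python3 -m crank '[[0.2,0,0,0,0.005,0.052,0],[0.1,0,0,0,0.003,0.026,0],[0,0,0,0,0,0,0]]'>/dev/null; python3 -c "$S"
```

```text
t 13.90 tip [-111.7   -1.    12.7] edge [105.7   0.2  30.9] grip [10.3 -0.1 58.5] tilt 0.046 roll -0.005 yaw 0.005 F(tray) [20.   4.7  6.9] open 0.0117
t 14.28 tip [-111.7   -0.8   12.3] edge [106.1   0.4  23.7] grip [11.6  0.  54.2] tilt 0.016 roll -0.004 yaw 0.005 F(tray) [21.8  4.1  2.7] open 0.0119
```

```bash
S='from h import *
tongue()'; python3 -m crank '[[0.15,0,0,0,0.003,0.04,0],[0.0,0,0,0,0.0,0.0,0]]' >/dev/null; python3 -c "$S";  python3 -m crank '[[0.1,0,0,0,0.003,0.03,0],[0,0,0,0,0,0.02,0],[0,0,0,0,0,0,0]]'>/dev/null; python3 -c "$S"
```

```text
t 14.53 tip [-111.7   -0.8   12. ] edge [106.3   0.4  20.1] grip [12.3  0.1 52.1] tilt 0.000 roll -0.004 yaw 0.005 F(tray) [21.6  3.7  2.7] open 0.0121
t 14.90 tip [-112.1   -0.9   13.1] edge [106.    0.2  18.8] grip [12.3 -0.1 51.8] tilt -0.011 roll -0.005 yaw 0.005 F(tray) [14.3  7.6 26.6] open 0.0118
```

```bash
python3 -m crank '[[-0.1,0,0,0,0,-0.04,0],[0,0,0,0,0,0,0]]' >/dev/null; python3 -c "
from h import *
tongue()
for n in('scene','side'):
    im,d,ci=snap(n);P=(cloud(d,ci)-TO)@TR*1e3
    hsv=cv2.cvtColor(im,cv2.COLOR_BGR2HSV)
    red=((cv2.inRange(hsv,(0,150,60),(8,255,255))|cv2.inRange(hsv,(172,150,60),(180,255,255)))>0)&(abs(P[...,0]-108)<20)&(abs(P[...,1])<40)
    z=np.load(n+'0.npz');ci0={k:z[k] for k in('camera_matrix','R','t')};P0=(cloud(z['d'],ci0)-TO)@TR*1e3;h0=cv2.cvtColor(z['im'],cv2.COLOR_BGR2HSV)
    red0=((cv2.inRange(h0,(0,150,60),(8,255,255))|cv2.inRange(h0,(172,150,60),(180,255,255)))>0)&(abs(P0[...,0]-108)<20)&(abs(P0[...,1])<40)
    for r in(red0,red):v,u=np.nonzero(r);print(n,len(u),u.mean(),v.mean(),v.min(),v.max())
im,d,ci=snap('wrist');v=cv2.resize(im[60:260,330:512],None,fx=3,fy=3);cv2.imwrite('pics/w7.png',v)
"
```

```text
t 15.15 tip [-111.6   -0.9   11.8] edge [106.3   0.2  20.1] grip [12.3 -0.1 52. ] tilt 0.001 roll -0.005 yaw 0.005 F(tray) [22.   3.8  3.5] open 0.0119
scene 94 207.38297872340425 236.56382978723406 231 242
scene 92 207.42391304347825 236.6304347826087 231 242
side 124 305.9193548387097 218.15322580645162 212 225
side 96 306.2708333333333 218.23958333333334 213 223
```

View pics/w7.png

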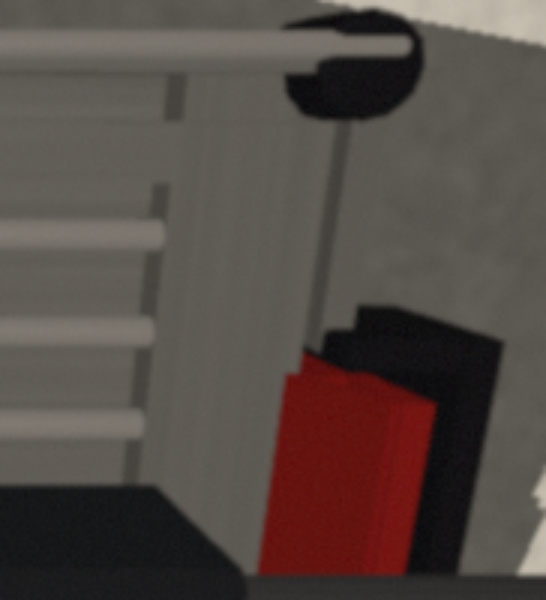

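The red nose overhangs the grid's edge at (285,375), and the catch's centroid is back where it started, so it has clicked. Next I ease off the push and release.

```bash
S='from h import *
tongue()'; python3 -m crank '[[0,0,0,0,0.08,0,0],[0,0,0,0,0.08,0,0],[0,0,0,0,0,0,0]]' >/dev/null; python3 -c "$S";  python3 -m crank '[[0,0,0,0,0.06,0,0],[0,0,0,0,0.02,0,0],[0,0,0,0,0,0,0]]'>/dev/null; python3 -c "$S"
```

```text
t 15.68 tip [-112.1   -0.5   13.5] edge [1.06e+02 1.00e-01 1.84e+01] grip [12.4 -0.1 51.8] tilt -0.014 roll -0.003 yaw 0.003 F(tray) [ 0.6  7.3 30.2] open 0.0118
t 16.05 tip [-112.4   -0.3   14.2] edge [ 1.057e+02 -1.000e-01  1.760e+01] grip [12.4 -0.1 51.6] tilt -0.021 roll -0.002 yaw 0.001 F(tray) [-8.7  7.9 41.2] open 0.0119
```

```bash
S='from h import *
tongue()'; python3 -m crank '[[-0.1,0,0,0,-0.03,-0.05,0],[0,0,0,0,0,0,0]]' >/dev/null; python3 -c "$S";  python3 -m crank '[[-0.1,0,0,0,0,-0.03,0],[0,0,0,0,0,0,0]]'>/dev/null; python3 -c "$S"
```

```text
t 16.30 tip [-110.2   -0.4   12.4] edge [1.078e+02 1.000e-01 1.960e+01] grip [13.9 -0.1 51.9] tilt -0.004 roll -0.002 yaw 0.002 F(tray) [8.  2.7 3.9] open 0.0117
t 16.55 tip [-110.    -0.4   11.9] edge [1.079e+02 1.000e-01 2.130e+01] grip [13.7 -0.  52.7] tilt 0.006 roll -0.001 yaw 0.002 F(tray) [10.1  1.7  0.1] open 0.0121
```

```bash
S='from h import *
tongue()'; python3 -m crank '[[-0.05,0,0,0,0.05,-0.03,0],[0,0,0,0,0,0,0]]' >/dev/null; python3 -c "$S"; python3 -m crank '[[0,0,0,0,0,0,10],[0,0,0,0,0,0,14],[0,0,0,0,0,0,20],[0,0,0,0,0,0,30]]'; python3 -c "$S"
```

```text
t 16.80 tip [-109.9   -0.2   11.8] edge [1.08e+02 1.00e-01 2.14e+01] grip [13.8 -0.  52.7] tilt 0.007 roll -0.000 yaw 0.002 F(tray) [ 7.9  0.3 -7.1] open 0.0123
t: 17.3
tcp_pos: [0.4928, -0.1959, 0.0339]
ee_rot: [2.015, 2.41, 0.001]
ft_force: [0.2, 0.1, 0.5]
opening: 0.0258
gripper_force: 0.0
t 17.30 tip [-114.2   -0.4   12.1] edge [103.8  -0.5  20.2] grip [ 9.8 -0.5 52.2] tilt 0.000 roll 0.000 yaw -0.000 F(tray) [0.2 0.  0.5] open 0.0258
```

```bash
python3 -m crank '[[0,0,0,0,0.08,0,50],[0,0,0,0,0,0,60],[0,0,0,0,0,0,60],[0,0,0,0,0,0,60],[0,0,0,0,0,0,60]]' && python3 -m crank '[[0,0,0,0,0,-0.3,60],[0,0,0,0,0,-0.6,60],[0,0,0,0,0,-0.8,60],[0,0,0,0,0,-0.8,60],[0,0,0,0,0,-0.8,60]]'; python3 -m crank '[[0,0,0,-0.6,0,-0.6,60],[0,0,0,-0.6,0,-0.6,60],[0,0,0,0,0,0,60],[0,0,0,0,0,0,60]]'; python3 - <<'E'
from h import *
im,d,ci=snap('wrist','w8.png');P=(cloud(d,ci)-TO)@TR*1e3
def fit(x0,x1):
    m=(P[...,0]>x0)&(P[...,0]<x1)&(abs(P[...,1])<60)&(P[...,2]>8)&(P[...,2]<30)&(d>0);return P[m][:,2]
for a,b in((72,90),(-88,-80)): z=fit(a,b);print(a,len(z),np.median(z))
E
```

```text
t: 17.92
tcp_pos: [0.4976, -0.1946, 0.0339]
ee_rot: [2.014, 2.41, 0.003]
ft_force: [0.2, 0.3, 0.1]
opening: 0.06
gripper_force: 0.0
t: 18.55
tcp_pos: [0.4974, -0.1946, 0.2014]
ee_rot: [2.013, 2.41, 0.003]
ft_force: [-1.0, 0.8, 0.4]
opening: 0.0601
gripper_force: 0.0
t: 19.05
tcp_pos: [0.5075, -0.253, 0.259]
ee_rot: [2.014, 2.411, 0.003]
ft_force: [-0.4, 0.7, -0.8]
opening: 0.0598
gripper_force: 0.0
72 1080 21.396275331384132
-88 767 20.597163070673208
```

View pics/w8.png

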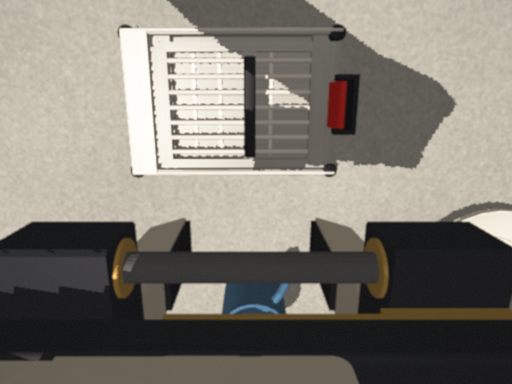

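The grid is level in the tray: 21.4 mm at the catch edge and 20.6 mm on the tongue side. The red nose at (335,103) is over its edge, and the gripper is clear.

```bash
python3 -c "
from cell import ctrl
print(ctrl.finish_job())"
```

```text
the job is handed in; nothing more can be done
None
```

The grid is back in the drip tray with its tongue under the lip and the red catch forward over its edge. It measured level, the gripper was clear, and I handed the job in at about 19 s; no verdict came back.

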